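Fit the lifting handle to a slide rack and carry the rack into the tray

TASK

Take the loose blue lifting handle out of its white block and push or tap its tapered shank into the brass-lined socket in the middle of the glass-slide rack, firmly enough (a push of about 15 N) that friction alone holds it, but never harder than 20 N because the slides are glass. Then lift the rack clear of the table by that handle, touching the rack with nothing else, carry it over and set it down gently inside the blue tray, flat on the tray floor beside the jar, and let go with the handle still wedged in the socket. Leave the jar and the other things on the bench where they are.

Things in the scene. Friction and masses are not known exactly. Their poses are not given: they have to be found in the camera images.
- handle_grip (a point): Lifting handle, 112 mm long, about 90 g, standing upright in the white block at the start. This point: centre of its grip, a square blue bar 22 x 22 mm, 50 mm tall, yellow band near its top; flat top 25 mm above this point. z runs up the handle; x and y are square to the grip's flats, so it can be pinched from above across x or y.
- handle_tip (a point): Lower end of the handle's round tapered steel shank, on its axis, 87 mm below the grip's centre; z up the handle. The shank is 10 mm thick at this tip and thickens evenly by 2.4 mm per 10 mm upward, to 20 mm at 42 mm above the tip; then a neck 16 mm thick up to the grip at 62 mm.
- handle: The same lifting handle; origin at the shank tip. Nothing but friction holds it in the rack: a straight pull of roughly half to three quarters of the push that seated it draws it out again.
- holder: White block that the handle stands in, 60 x 60 x 34 mm tall, fixed to the bench; origin at the centre of its underside. The handle stands loosely in its round hole (20 mm wide, 30 mm deep), the shank tip 4 mm above the bench. Lift the handle straight up at least 32 mm to clear it.
- rack_socket (a point): Centre of the mouth of the rack's socket: top of a round grey boss (34 mm across, bore 27 mm) in the middle of the rack, 64 mm above its underside; z up. In it sits a brass bush, 22 mm long, with a tapered bore matching the shank, 18 mm wide at its top. The bush's top lies 0 to 18 mm below this point, differently each time and not reported.
- rack: The loose slide rack with its bush; origin at the centre of its underside. The shank starts to bind when its tip is 33 to 51 mm below the boss's top (as the bush lies); from there the resistance rises about 4 to 8 N per mm, with no hard stop. A push of 13 N or more makes a hold that carries the rack; one under 6 N slips out.
- rack_foot (a point): Centre of the underside of the slide rack: a steel frame 100 mm (x) by 84 mm (y), sides 38 mm high, with eight upright glass slides (tops 31 mm high) on both sides of the boss; z up. It weighs 0.46 to 0.65 kg, stands loose on the bench, and may stand in the tray at any yaw.
- tray_in (a point): Centre of the inner floor of the blue open tray, which is fixed to the bench: outside 220 mm (x) by 260 mm (y) by 45 mm tall, walls and floor 4 mm thick, so this point is 4 mm above the bench; z up, y along the tray's long side.
- table: The wooden bench top, 1.4 m (x) by 1.7 m (y); its upper surface is at height 0.
- tray: The same blue tray; origin at the centre of its underside.
- jar_mid (a point): Centre of a small closed glass jar, 44 mm across, 60 mm tall, standing in the tray near its +y end (75 to 92 mm from the tray's centre along y). It must stay where it is.
- stain_mid (a point): Bystander: amber bottle, 56 mm across, 110 mm tall; this point is 50 mm up.
- beaker_mid (a point): Bystander: glass beaker, 66 mm across, 85 mm tall; this point is 40 mm up.
- dish_mid (a point): Bystander: clear round dish, 84 mm across, 14 mm tall; its centre.
- slidebox_mid (a point): Bystander: green slide box, 90 x 160 x 32 mm; its centre.
- alcohol_mid (a point): Bystander: white bottle with red cap, 60 mm across, 150 mm tall; this point is 70 mm up.
- forceps_mid (a point): Bystander: steel forceps lying flat, 130 mm long, 6 mm tall; the centre.
Not all that is in view belongs to the job. What is shaped like the handle but orange is not meant.

How it is judged:
By the outcome, as a careful person would: the job done as asked, in the order asked, and still so for the second after the job is handed in, with the robot touching nothing.
It also fails if it takes over 61 s, if anything falls off the work surface, if the arm or the gripper's body presses on something with over 40 N, if the wrist force passes 120 N, or if a joint passes its speed limit or range.

ROBOT

A 6-joint arm with a two-finger parallel gripper is mounted at the origin on the work surface. World frame = base frame: x ahead of the robot, y to its left, z up, the work surface at z = 0. Lengths are in mm, angles in rad, forces in N, time in s.
With the tool pointing down it reaches from about 400 to 825 mm from the base axis. Payload 7 kg.
Tool frame: the origin (TCP) lies at the very end of the fingers, on their centre line; the grasp point (between the pads) lies 19 mm behind it; z points along the fingers, y is the line along which they close (so a half turn about z gives the same grasp; the last joint's range is limited). The gripper opens to 88 mm and grips with 3 to 60 N. Pads are 19 mm wide; open, the fingers measure 130 mm over their backs; the gripper's body (78 mm by 193 mm) begins 47 mm behind the grasp point.
Start: joints at [-0.978, 0.359, 0.012, 0, -1.224, -0.288], TCP at [202.542, -643.872, 226.561] pointing down, gripper open.
Joint ranges: [-3.07, 3.07], [-1.43, 2.12], [-1.02, 1.25], [-3.03, 1.67], [-3.05, -0], [-3.03, 3.03]. Speed limits (rad/s): [2.39, 2.39, 3.01, 3.14, 3.14, 3.14].

INTERFACE

Orientations are given as a unit quaternion [x, y, z, w].
In Python, from plant import bot gives the robot as it stands. Calls block until the motion is done:
- bot.move_ptp(position, orientation): joint-space move of the TCP to a pose.
- bot.line_to(position, velocity=150, ori=None): straight line of the TCP; ori=None keeps the orientation; velocity is the mean speed in mm/s.
- bot.move_joints(angles): joint-space move.
- bot.move_gripper(opening, force=None): finger opening in mm; force is the grip in N (None keeps the last); returns when the fingers have stopped.
- bot.pause(seconds).
- bot.solve_ik(position, orientation): joint angles nearest the present ones, or None.
- bot.read_state(): the state.
- bot.camera(name): name is "scene" or "side" or "wrist"; returns the picture (400x640x3 uint8, red, green, blue); there is no depth.
- bot.get_calibration(name): a dict with "fx", "fy", "cx", "cy" (pixels), "view" (4x4, takes a point from world to camera coordinates); the wrist camera has in their place "T_tool_cam" (4x4, takes a point from camera to tool coordinates, whose origin is the TCP and whose axes are the flange's). Camera axes: x right, y up, looking along -z (the intrinsics and any distortion apply to the point x, -y, -z); pixel columns grow to the right and rows downward; lengths in mm; the calibration is good to about 2 mm. The wrist camera is an equidistant fisheye: a pixel r from the principal point sees the ray r / f radians off the axis. A picture is of the moment at which its call begins: read the wrist's pose just before it. get_calibration takes no time and is no camera call.
A pose or a line that the arm cannot do raises bot.Unreachable and nothing moves.
- bot.close_job(): hands the job in; it is judged then, once.
The state is a dict: "t": time; "joint_pos": joint angles; "qvel": joint speeds; "tau": joint torques, N m; "tcp_pos": TCP position; "eef_rot": TCP orientation; "contact_force": force on the tool from outside, world axes, zero at the start; "moment": the same for the moment, N m; "width": finger opening in mm; "finger_force": force on a finger pad.
Only numpy, scipy, OpenCV 4.12 (cv2) and the standard library are available. Lean on these libraries where they do the work, as an engineer would, in place of code of your own. Each camera call takes 0.05 s, during which the arm holds its last target. There are 200 camera calls.

## Working session

There is one attempt and no reset: what is moved stays moved. The work goes in short steps, each a Python script; the robot and the scene stay as the last script left them, time stands still between calls to the robot, and variables do not carry over. Pictures are saved under pics/ and viewed, at most 10 in all, crops included, and the job is handed in when it is done.

```bash
mkdir -p pics; ls; python3 - <<'E'
from plant import bot
import cv2,numpy as np
for n in ("scene","side"):
    im=bot.camera(n); cv2.imwrite(f"pics/{n}0.png",im[:,:,::-1])
    print(n,{k:np.round(v,4).tolist() if not isinstance(v,str) else v for k,v in bot.get_calibration(n).items()})
print({k:np.round(v,4).tolist() for k,v in bot.get_calibration("wrist").items()})
print(bot.read_state())
E
```

```text
pics
scene {'fx': 438.1999, 'fy': 438.1999, 'cx': 315.6847, 'cy': 198.4348, 'view': [[-0.8035, 0.5952, -0.0093, 414.8018], [-0.5051, -0.6734, 0.5399, 274.68], [0.3151, 0.4385, 0.8417, -1303.8463], [0.0, 0.0, 0.0, 1.0]]}
side {'fx': 513.6472, 'fy': 513.6472, 'cx': 315.9206, 'cy': 197.9224, 'view': [[-0.8167, -0.5769, -0.0096, 482.8579], [0.3868, -0.5598, 0.7328, -240.9966], [-0.4281, 0.5948, 0.6804, -1045.8146], [0.0, 0.0, 0.0, 1.0]]}
{'fx': 309.7069, 'fy': 309.7069, 'cx': 321.4578, 'cy': 204.6282, 'T_tool_cam': [[-0.0006, 0.96, 0.2799, 76.0747], [1.0, 0.0007, 0.0001, -0.3624], [-0.0001, 0.2799, -0.96, -158.6914], [0.0, 0.0, 0.0, 1.0]]}
{'t': 0.1, 'joint_pos': array([-9.77891034e-01,  3.59321551e-01,  1.11641775e-02, -3.12585987e-04,
       -1.22408841e+00, -2.88084813e-01]), 'qvel': array([ 5.66793652e-04, -1.92112659e-03,  2.32856785e-03,  1.23834144e-03,
        8.31232350e-04,  4.14100051e-05]), 'tau': array([-1.88052189e-03, -5.84160161e+01,  2.93751758e+01,  7.01550901e+00,
        1.01514818e-02, -9.80560571e-05]), 'tcp_pos': array([ 202.42208001, -643.48459937,  225.71753576]), 'eef_rot': array([-1.51768231e-01,  9.88415832e-01,  7.18206969e-04, -1.76089215e-04]), 'contact_force': array([-0.85318155,  0.02255109,  0.0765287 ]), 'moment': array([-0.10446095, -0.0231766 ,  0.01701623]), 'finger_force': 0.0, 'width': 87.51877767172984}
```

View pics/scene0.png

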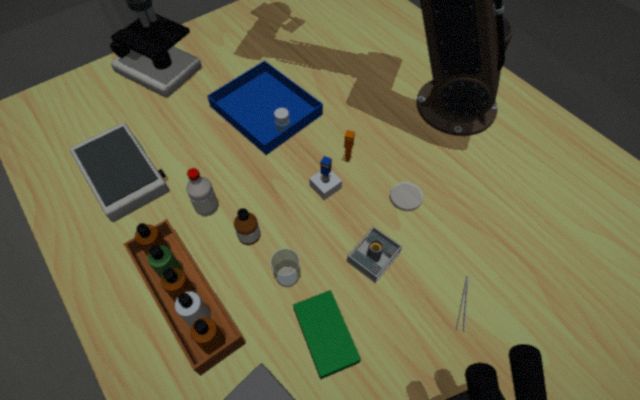

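View pics/side0.png

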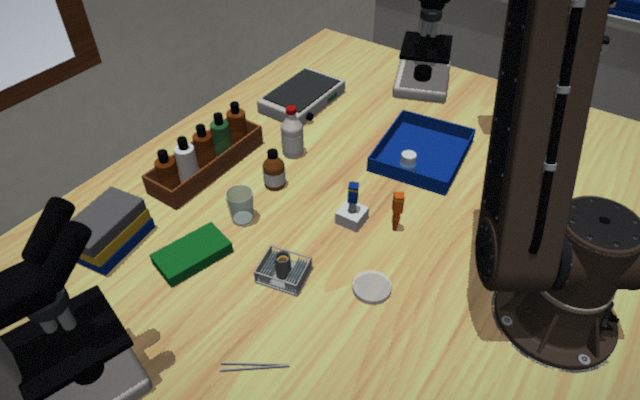

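The scene view shows the blue handle in its block at about (326,170), the rack boss at (376,247), the tray at (265,107) and the jar at (282,118). In the side view they are at (353,200), (283,262), (422,150) and (408,158). The orange decoy stands beside the block. I'll enlarge these areas.

```bash
python3 - <<'E'
import cv2,numpy as np
s=cv2.imread("pics/scene0.png");d=cv2.imread("pics/side0.png")
def c(i,x,y,w,h,k): return cv2.resize(i[y:y+h,x:x+w],None,fx=k,fy=k,interpolation=cv2.INTER_CUBIC)
# scene: handle+rack x300-410,y145-285? ; tray
a=c(s,300,140,110,145,4/1.0*1.0) # 440x580
a=a[:, :]
out=np.zeros((600,800,3),np.uint8)
out[:580,:440]=a
out[:300,440:800]=c(s,205,58,120,100,3)
out[300:600,440:800]=c(d,365,110,120,100,3)
cv2.imwrite("pics/m1.png",out)
cv2.imwrite("pics/m2.png",c(d,245,170,130,130,4.5))
E
```

```text
(no output)
```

View pics/m1.png

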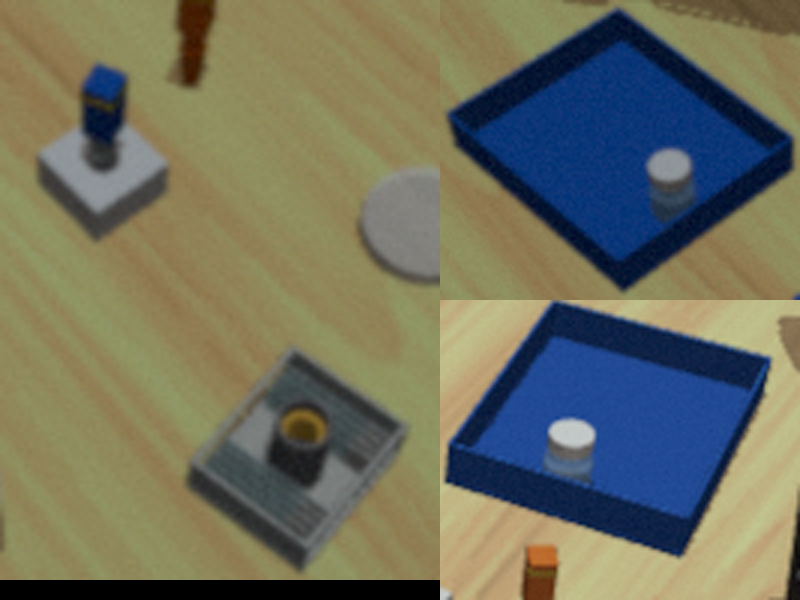

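View pics/m2.png

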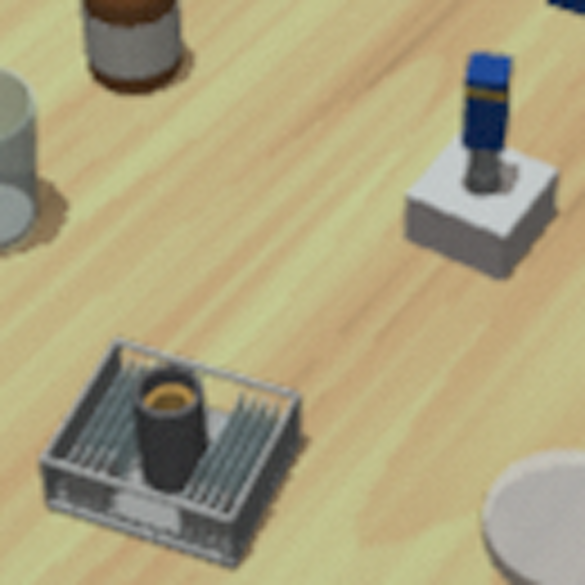

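The crops give me the handle top, holder top corners, boss mouth, rack rim corners, tray rim corners and jar lid in both views. Now I'll project them at their known heights.

```bash
cat > h.py <<'E'
from plant import bot
import numpy as np
from scipy.spatial.transform import Rotation as R
def ray(n,p):
    c=bot.get_calibration(n);V=np.array(c["view"])
    d=np.array([(p[0]-c["cx"])/c["fx"],-(p[1]-c["cy"])/c["fy"],-1])
    return -V[:3,:3].T@V[:3,3],V[:3,:3].T@d
def atz(n,p,z):
    o,d=ray(n,p);return (o+d*(z-o[2])/d[2])[:2]
def ori(yaw):  # tool down; tool y axis at (yaw) from world y
    return (R.from_euler('z',yaw)*R.from_euler('x',np.pi)).as_quat()
E
python3 - <<'E'
from h import *
S=lambda x,y:(300+x/4,140+y/4)
T=lambda x,y:(205+(x-440)/3,58+y/3)
U=lambda x,y:(365+(x-440)/3,110+(y-300)/3)
D=lambda x,y:(245+x/4.5,170+y/4.5)
def show(l,n,ps,z):
    q=np.array([atz(n,p,z) for p in ps]);print(l,n,q.round(0).tolist(),'mean',q.mean(0).round(1))
    if len(q)>2:
        e=np.roll(q,-1,0)-q;print('   len',np.hypot(*e.T).round(0),'ang',np.degrees(np.arctan2(e[:,1],e[:,0])).round(1))
show('handle','scene',[S(105,77)],116);show('handle','side',[D(490,64)],116)
show('holder','scene',[S(38,160),S(97,208),S(168,163)],34);show('holder','side',[D(408,195),D(502,237),D(557,172)],34)
show('boss','scene',[S(303,425)],64);show('boss','side',[D(170,385)],64)
show('rack','scene',[S(292,350),S(407,428),S(302,545),S(190,468)],38)
show('rack','side',[D(118,343),D(300,397),D(236,513),D(43,462)],38)
show('tray','scene',[T(618,10),T(792,140),T(624,262),T(449,115)],45)
show('tray','side',[U(556,303),U(770,360),U(688,520),U(449,443)],45)
show('jar','scene',[T(669,165)],60);show('jar','side',[U(572,435)],60)
E
```

```text
handle scene [[482.0, -1.0]] mean [482.5  -1. ]
handle side [[484.0, -0.0]] mean [ 4.838e+02 -3.000e-01]
holder scene [[518.0, -24.0], [510.0, 28.0], [453.0, 28.0]] mean [493.8  11. ]
   len [53. 57. 83.] ang [  98.7 -179.7  -38.5]
holder side [[510.0, 32.0], [453.0, 30.0], [455.0, -28.0]] mean [472.8  11.7]
   len [57. 58. 82.] ang [-178.1  -88.5   47. ]
boss scene [[518.0, 230.0]] mean [518.  230.4]
boss side [[516.0, 228.0]] mean [515.6 227.6]
rack scene [[480.0, 181.0], [461.0, 260.0], [556.0, 278.0], [577.0, 204.0]] mean [518.4 230.7]
   len [81. 98. 77. 99.] ang [ 104.    10.9  -74.5 -166.3]
rack side [[568.0, 204.0], [474.0, 181.0], [458.0, 254.0], [550.0, 282.0]] mean [512.8 230.4]
   len [97. 75. 97. 80.] ang [-166.3  102.5   16.8  -77.1]
tray scene [[371.0, -462.0], [339.0, -207.0], [548.0, -178.0], [583.0, -434.0]] mean [ 460.2 -320.3]
   len [257. 212. 258. 215.] ang [  97.2    8.   -82.1 -172.5]
tray side [[578.0, -432.0], [367.0, -459.0], [334.0, -206.0], [550.0, -182.0]] mean [ 457.2 -319.6]
   len [213. 256. 218. 252.] ang [-172.5   97.4    6.4  -83.7]
jar scene [[457.0, -238.0]] mean [ 457.3 -238.5]
jar side [[459.0, -235.0]] mean [ 458.9 -235. ]
```

Both views agree: handle (483,0), rack (517,230) at yaw about 14°, tray (459,-320) at yaw about 7°, jar (458,-237). The rack and tray edge lengths match the given sizes. Next I'll move above the handle for a wrist view, to get the grip yaw.

```bash
cat >> h.py <<'E'
import cv2
def snap(name,cam="wrist",crop=None,k=1):
    st=bot.read_state();im=bot.camera(cam)[:,:,::-1]
    np.savez(f"pics/{name}.npz",p=st["tcp_pos"],q=st["eef_rot"])
    if crop: x,y,w,h=crop; im=cv2.resize(im[y:y+h,x:x+w],None,fx=k,fy=k,interpolation=cv2.INTER_CUBIC)
    cv2.imwrite(f"pics/{name}.png",im)
def watz(name,p,z):
    f=np.load(f"pics/{name}.npz");c=bot.get_calibration("wrist");T=np.array(c["T_tool_cam"])
    u=np.array([p[0]-c["cx"],p[1]-c["cy"]]);r=np.hypot(*u);th=r/c["fx"]
    d=np.array([np.sin(th)*u[0]/r,-np.sin(th)*u[1]/r,-np.cos(th)])
    W=R.from_quat(f["q"]).as_matrix();o=f["p"]+W@T[:3,3];d=W@T[:3,:3]@d
    return (o+d*(z-o[2])/d[2])[:2]
E
python3 - <<'E'
from h import *
bot.move_ptp([483,0,215],ori(np.pi))
s=bot.read_state();print(s["t"],s["tcp_pos"],s["joint_pos"].round(2),s["contact_force"])
snap("w1")
E
```

```text
2.5917 [ 4.83129925e+02 -4.38116005e-01  2.14994265e+02] [ 0.41  0.05 -0.41  0.   -1.11 -1.98] [ 0.18954631 -0.61040401 -0.19944865]
```

View pics/w1.png

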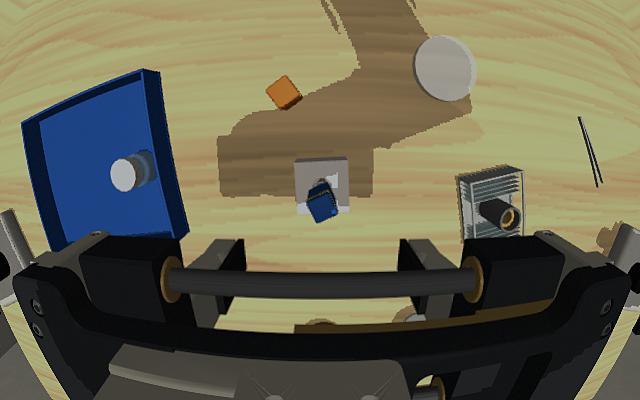

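The wrist view shows the handle top at about (322,208), turned by roughly 20°, and the boss mouth at about (509,217). I'll enlarge both.

```bash
python3 - <<'E'
import cv2,numpy as np
i=cv2.imread("pics/w1.png")
a=cv2.resize(i[170:230,290:350],None,fx=7,fy=7,interpolation=cv2.INTER_CUBIC)
b=cv2.resize(i[160:245,450:530],None,fx=4.7,fy=4.7,interpolation=cv2.INTER_CUBIC)
o=np.zeros((420,800,3),np.uint8);o[:420,:420]=a;h,w=b.shape[:2];o[:h,424:424+w]=b[:,:376]
cv2.imwrite("pics/w1c.png",o)
E
```

```text
(no output)
```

View pics/w1c.png

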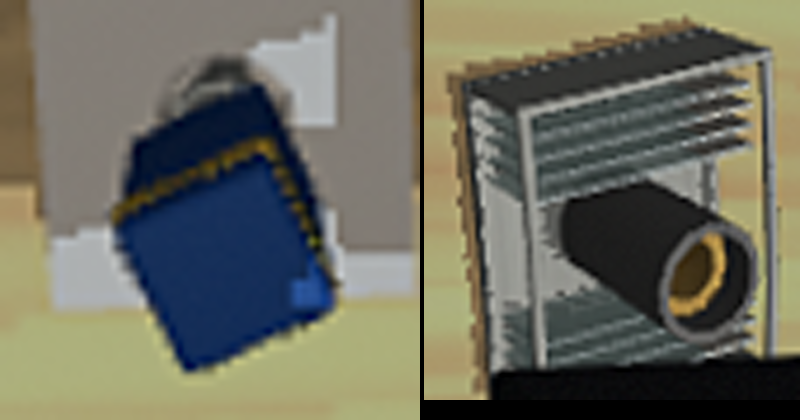

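```bash
python3 - <<'E'
from h import *
P=[(113,222),(268,155),(335,300),(190,372)]
q=np.array([watz("w1",(290+x/7,170+y/7),116) for x,y in P])
e=np.roll(q,-1,0)-q
print(q.round(1),q.mean(0),np.hypot(*e.T),np.degrees(np.arctan2(e[:,1],e[:,0])))
print("boss",watz("w1",(450+283/4.7,160+283/4.7),64))
for a in range(-180,180,45):
    for p in ([483,0,75],[517,230,250],[450,-365,200]):
        j=bot.solve_ik(p,ori(np.radians(a))); print(a,p,None if j is None else np.round(j,2)[[0,5]])
E
```

```text
[[479.7 -14.2]
 [471.2   4.9]
 [489.8  13.4]
 [499.3  -4.8]] [ 4.84988508e+02 -1.83866752e-01] [20.91455906 20.48450905 20.50313683 21.80514898] [ 113.97062549   24.40664035  -62.35849235 -154.42796347]
boss [517.478565   228.32337722]
-180 [483, 0, 75] [ 0.41 -1.98]
-180 [517, 230, 250] [ 0.76 -2.34]
-180 [450, -365, 200] [-0.34 -1.23]
-135 [483, 0, 75] [ 0.41 -1.19]
-135 [517, 230, 250] [ 0.76 -1.55]
-135 [450, -365, 200] [-0.34 -0.44]
-90 [483, 0, 75] [ 0.41 -0.41]
-90 [517, 230, 250] [ 0.76 -0.76]
-90 [450, -365, 200] [-0.34  0.34]
-45 [483, 0, 75] [0.41 0.38]
-45 [517, 230, 250] [0.76 0.02]
-45 [450, -365, 200] [-0.34  1.13]
0 [483, 0, 75] [0.41 1.16]
0 [517, 230, 250] [0.76 0.81]
0 [450, -365, 200] [-0.34  1.91]
45 [483, 0, 75] [0.41 1.95]
45 [517, 230, 250] [0.76 1.59]
45 [450, -365, 200] [-0.34  2.7 ]
90 [483, 0, 75] [0.41 2.73]
90 [517, 230, 250] [0.76 2.38]
90 [450, -365, 200] [-0.34 -2.8 ]
135 [483, 0, 75] [ 0.41 -2.76]
135 [517, 230, 250] None
135 [450, -365, 200] [-0.34 -2.01]
```

Grip yaw is about 25.4° and its centre (484.5,-0.2). Three views put the boss at about (517,229). Now grasp, lift and carry it above the boss.

```bash
python3 - <<'E'
from h import *
o=ori(np.radians(25.4-180)); bot.move_ptp([484.5,-0.2,150],o)
bot.line_to([484.5,-0.2,77],120)
bot.move_gripper(15,force=45)
s=bot.read_state();print(s["t"],s["width"],s["finger_force"],s["tcp_pos"],s["contact_force"])
bot.line_to([484.5,-0.2,175],120)
bot.line_to([517,229,175],200)
bot.line_to([517,229,155],60)
bot.pause(.3)
s=bot.read_state();print(s["t"],s["width"],s["finger_force"],s["tcp_pos"],s["contact_force"])
snap("w2");snap("sd2","side",(235,165,100,130),4.4);snap("sc2","scene",(325,170,90,130),4.4)
a=cv2.imread("pics/sd2.png");b=cv2.imread("pics/sc2.png")
print(a.shape,b.shape);cv2.imwrite("pics/m3.png",np.hstack([a[:572,:404],b[:572,:396]]))
E
```

```text
4.9583 21.91239850235888 44.99328553676605 [ 4.84486493e+02 -2.05744128e-01  7.69687564e+01] [ 0.70064354 -0.77423908 -0.68777862]
8.0167 21.503825367885046 44.9933123588562 [517.12088265 229.15037536 155.2583506 ] [-0.5000348  -0.08589829 -0.91264646]
(572, 440, 3) (572, 396, 3)
```

View pics/m3.png

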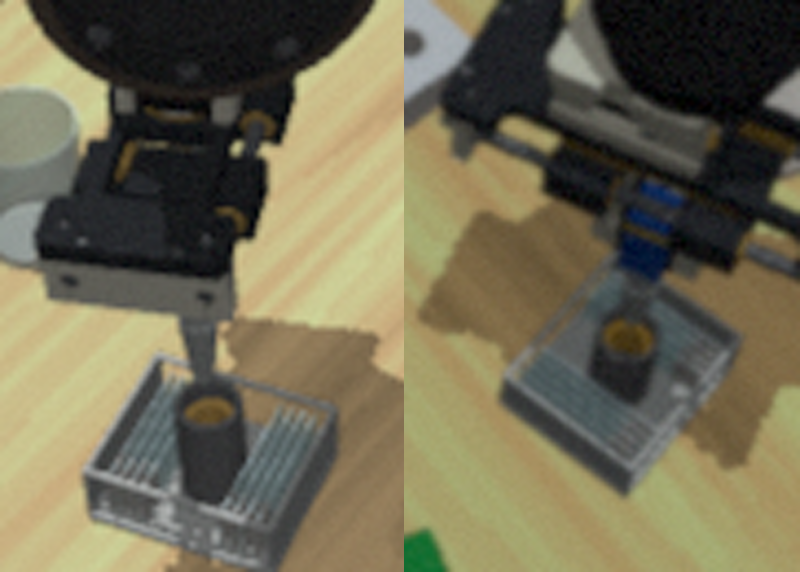

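The shank tip hangs just above the boss mouth. In side pixels the tip is at (281.6,251) and the mouth at (282.7,256.6). In scene pixels they are at (377.3,242.5) and (375.7,246.8). I'll compare them as world positions.

```bash
python3 - <<'E'
from h import *
for n,t,b in (("side",(281.6,250.9),(282.7,256.6)),("scene",(377.3,242.5),(375.7,246.8))):
    print(n,atz(n,t,82).round(1),atz(n,b,64).round(1))
s=bot.read_state()
f=np.array([bot.read_state()["contact_force"] for _ in range(5)]);print(f.std(0),s["t"],bot.read_state()["t"])
E
```

```text
side [515.2 230.6] [514. 230.]
scene [516.6 231.1] [519.  231.4]
[0. 0. 0.] 8.1667 8.1667
```

```bash
cat >> h.py <<'E'
def force(n=6):
    f=[]
    for _ in range(n): bot.pause(.025); f.append(bot.read_state()["contact_force"])
    return np.mean(f,0)
E
python3 - <<'E'
from h import *
x,y=517.4,229.2
f0=force(10);print("f0",f0)
z=140;bot.line_to([x,y,z],60)
log=[]
while z>80:
    z-= 3 if z>106 else 1
    bot.line_to([x,y,z],40); f=force(4)-f0; log.append((z,f.round(1).tolist()))
    if f[2]>3 or np.hypot(f[0],f[1])>4: break
s=bot.read_state()
print(log[-6:],s["t"],s["tcp_pos"],s["width"])
E
```

```text
f0 [ 0.14846736 -0.06229317 -0.8389067 ]
[(103, [-0.8, 0.2, -0.5]), (102, [-1.2, -0.6, -0.4]), (101, [-2.3, 0.1, 0.3]), (100, [-2.8, -0.9, 1.1]), (99, [-3.4, -0.6, 1.0]), (98, [-3.9, -1.3, 1.1])] 15.1167 [517.28579934 229.12421713  97.8926761 ] 21.649035329879602
```

Contact starts with a sideways force in -x, so the shank is offset to +x. I'll shift to null that force, then seat it.

```bash
python3 - <<'E'
from h import *
f0=np.array([.148,-.062,-.839]);x,y,z=517.4,229.2,98
log=[]
for dx in (1.,1.,1.):
    x-=dx;y-=.25;bot.line_to([x,y,z],30);f=force(5)-f0;log.append((x,f.round(1).tolist()))
    if f[0]>-1: break
print(log)
log=[]
while z>80:
    z-=1 if f[2]<4 else .4
    x+=np.clip(.25*f[0],-.5,.5);y+=np.clip(.25*f[1],-.5,.5)
    bot.line_to([x,y,z],30);f=force(5)-f0;log.append((z,x.round(1),y.round(1),f.round(1).tolist()))
    if f[2]>13.5 or np.hypot(f[0],f[1])>6: break
s=bot.read_state()
print(*log,s["t"],s["tcp_pos"],s["width"],sep="\n")
E
```

```text
[(516.4, [-0.4, 0.1, -0.2])]
(97, np.float64(516.3), np.float64(229.0), [-0.1, 0.4, -0.1])
(96, np.float64(516.3), np.float64(229.1), [-0.1, -0.2, -0.4])
(95, np.float64(516.2), np.float64(229.0), [-0.3, -0.1, -0.2])
(94, np.float64(516.2), np.float64(229.0), [-0.3, 0.3, 0.0])
(93, np.float64(516.1), np.float64(229.1), [0.5, -0.8, -0.3])
(92, np.float64(516.2), np.float64(228.9), [0.3, -0.6, 0.0])
(91, np.float64(516.3), np.float64(228.8), [-0.0, -0.5, -0.4])
(90, np.float64(516.3), np.float64(228.6), [-0.7, -0.2, 1.5])
(89, np.float64(516.1), np.float64(228.6), [-1.1, -0.3, 5.6])
(88.6, np.float64(515.8), np.float64(228.5), [-0.8, -0.6, 6.7])
(88.19999999999999, np.float64(515.6), np.float64(228.4), [-1.0, -0.5, 8.1])
(87.79999999999998, np.float64(515.4), np.float64(228.2), [-0.7, -1.1, 9.1])
(87.39999999999998, np.float64(515.2), np.float64(228.0), [-0.8, -0.5, 10.0])
(86.99999999999997, np.float64(515.0), np.float64(227.8), [-1.1, 0.2, 10.9])
(86.59999999999997, np.float64(514.7), np.float64(227.9), [-0.3, -0.9, 11.5])
(86.19999999999996, np.float64(514.7), np.float64(227.6), [-1.0, -0.0, 12.9])
(85.79999999999995, np.float64(514.4), np.float64(227.6), [-0.6, -0.5, 14.2])
21.8667
[516.11907315 228.62986674  87.67842002]
21.905714040418967
```

14.2 N at the last step. A little more, to about 16 N.

```bash
python3 - <<'E'
from h import *
f0=np.array([.148,-.062,-.839]);z=85.8
log=[]
while z>83.5:
    z-=.3;bot.line_to([514.6,227.8,z],30);f=force(6)-f0;log.append((round(z,1),f.round(2).tolist(),bot.read_state()["tcp_pos"].round(2).tolist()))
    if f[2]>15.8: break
print(*log,sep="\n")
s=bot.read_state();x,y,zz=s["tcp_pos"]
# relieve lateral/vertical preload, then lift slowly
for q in (zz,zz+3,zz+10,zz+25):
    bot.line_to([x,y,q],25);print(q.round(1),(force(5)-f0).round(2),bot.read_state()["tcp_pos"].round(1))
print(bot.read_state()["t"])
snap("sd3","side",(225,145,120,150),4); snap("sc3","scene",(325,150,80,150),4)
a=cv2.imread("pics/sd3.png");b=cv2.imread("pics/sc3.png");cv2.imwrite("pics/m4.png",np.hstack([a,b])[:600,:800])
E
```

```text
(85.5, [-1.53, -0.85, 15.21], [516.2, 228.7, 87.47])
(85.2, [-1.7, -0.92, 16.29], [516.21, 228.67, 87.28])
87.3 [-1.7   0.73  5.98] [516.3 228.8  87.4]
90.3 [-0.25  0.17 -4.2 ] [515.7 228.3  89.5]
97.3 [-0.12  0.26 -4.92] [516.1 228.6  97.2]
112.3 [-0.32  0.09 -4.6 ] [516.1 228.6 112.1]
24.875
```

View pics/m4.png

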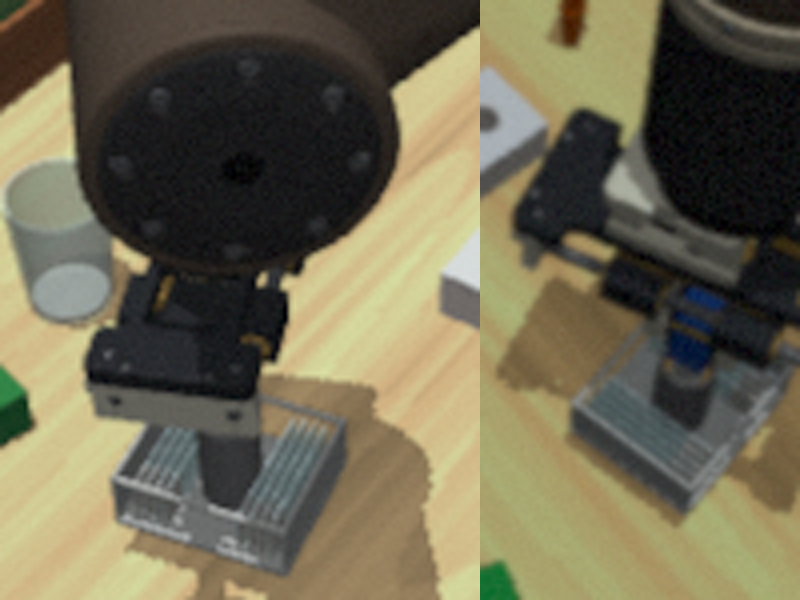

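The rack hangs level with a load of about 4.7 N, and the handle is wedged. Next I carry it over the tray, turn it to the tray's yaw, and check by wrist camera before lowering.

```bash
python3 - <<'E'
from h import *
f0=np.array([.148,-.062,-.839])
bot.line_to([516.1,228.6,255],100)
o=ori(np.radians(25.4-180-6.3))
bot.line_to([464.8,-364.6,255],150,ori=o)
print(bot.read_state()["t"],(force()-f0).round(2))
bot.line_to([464.8,-364.6,150],80); bot.pause(.2)
s=bot.read_state();print(s["t"],s["tcp_pos"],(force()-f0).round(2))
snap("sd4","side",(345,30,145,170),4); snap("sc4","scene",(200,30,130,150),3)
a=cv2.imread("pics/sd4.png");b=cv2.imread("pics/sc4.png")
print(a.shape,b.shape);a=cv2.resize(a,(410,480));b=cv2.resize(b,(390,450));o=np.zeros((480,800,3),np.uint8);o[:,:410]=a;o[:450,410:]=b;cv2.imwrite("pics/m5.png",o)
E
```

```text
30.6667 [-0.34  0.34 -4.62]
32.475 [ 464.9495143  -364.64362183  150.37286257] [ 0.11 -0.14 -4.56]
(680, 580, 3) (450, 390, 3)
```

View pics/m5.png

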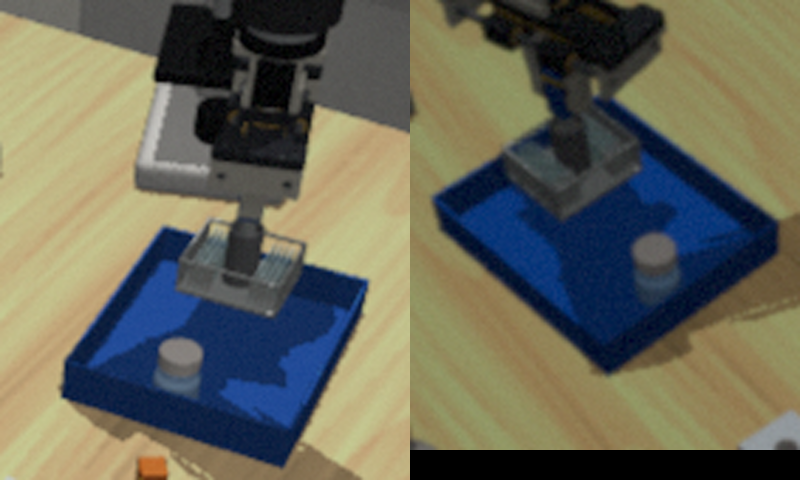

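The rack hangs level above the tray, aligned with it and well away from the jar. Lowering it gently now.

```bash
python3 - <<'E'
from h import *
f0=np.array([.148,-.062,-.839]);p=[464.8,-364.6]
bot.line_to(p+[96],60);z=96.;log=[]
while z>87:
    z-=.5;bot.line_to(p+[z],15);f=force(4)-f0;log.append((z,f.round(1).tolist()))
    if f[2]>-1.0: break
print(*log[-6:],bot.read_state()["tcp_pos"],sep="\n")
bot.move_gripper(60); bot.pause(.2)
bot.line_to(p+[200],120)
s=bot.read_state();print(s["t"],(force()-f0).round(2),s["width"])
snap("w6"); snap("sd6","side")
a=cv2.imread("pics/w6.png");b=cv2.imread("pics/sd6.png")
cv2.imwrite("pics/m6.png",np.hstack([cv2.resize(a[60:330,120:520],None,fx=1,fy=1),b[30:300,240:640]]))
E
```

```text
(93.5, [-0.1, 0.1, -4.4])
(93.0, [-0.3, 0.1, -4.7])
(92.5, [0.1, -0.1, -4.9])
(92.0, [-0.0, 0.1, -4.5])
(91.5, [-0.3, -0.4, -4.5])
(91.0, [-1.3, 1.6, 1.7])
[ 464.89154105 -364.68812615   91.43678601]
39.3667 [ 0.19 -0.06  0.58] 60.12122689435317
```

View pics/m6.png

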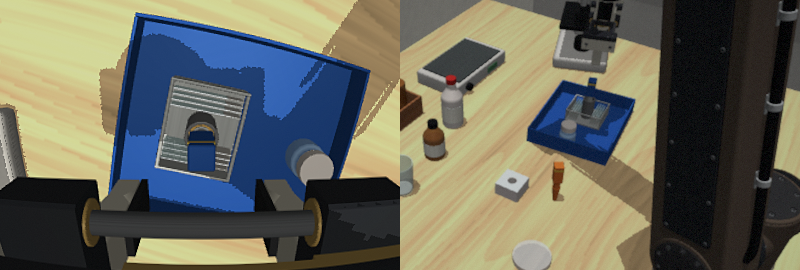

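The rack stands flat in the tray, clear of the jar, with the handle upright in the socket and the gripper free at a fixed height above it. Handing in.

```bash
python3 -c "
from plant import bot
print(bot.close_job())"
```

```text
the job is handed in; nothing more can be done
None
```

The rack is standing flat in the blue tray beside the jar, with the handle still wedged in its socket (seated at about 16 N). The gripper is clear, and I handed the job in at about 39 s.

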